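# Set the gap of a sawing jig with a gauge blade

## Task

Set the gap of the sawing jig: take the gauge with the widest head from the rack and lower its blade into the open gap, about midway along the jaws, until the head rests flat on both jaws. Then slide the jaw with the post up until the blade is nipped between the jaws with no play. Leave the gauge standing there, fully home, and leave the other two gauges in the rack.

Things in the scene. Friction and masses are not known exactly. Their poses are not given: they have to be found in the camera images.
- gauge_wide: The wanted loose gauge, about 280 g: brass head 46 mm wide (y) x 20 thick (x) x 40 tall; steel blade below it 34 mm wide (y) x 6 thick (x) x 30 long, its last 4 mm 4 mm thick. Stands upright in one of the rack's slots (which one varies), its axes parallel to the rack's. Origin: centre of the head's underside (shoulder); z up, head top at +40 mm, blade tip at -30 mm. Either way round will do.
- gauge_mid: Loose gauge of the same make, to be left in the rack: head 32 mm wide (y) x 20 mm thick x 40 mm tall. Origin as for the wide one.
- gauge_small: Loose gauge of the same make, to be left in the rack: head 20 mm wide (y) x 20 mm thick x 40 mm tall. Origin as for the wide one.
- rack: Fixed dark wooden block, 56 mm (x) x 230 mm (y) x 45 mm tall, with three slots in its top at y = -75, 0, +75 mm, each 10 mm (x) x 38 mm (y) and 38 mm deep; the gauges stand in them with the heads' undersides on its top, at 45 mm. Origin: centre of its underside, on the bench.
- jig: Sawing jig fixed to the bench: dark steel base 205 x 100 x 12 mm, two steel jaws 64 mm long (y), their tops 52 mm above the bench. Fixed jaw: x = 0 to +40 mm; the sliding jaw, 76 mm long (x), faces it on the -x side. The gap is an open slot along y, 40 mm deep, from x = -opening to 0. Origin: at bench level under the middle of the fixed jaw's gap face; x points to the fixed jaw, z up.
- jaw_block (a joint): Opening of the gap in m, between the sliding jaw's face and the fixed jaw's: 0 = jaws touching, 0.016 = widest; 0.0095 to 0.0125 at the start. It grows as the sliding jaw moves along the jig's -x. The jaw slides with about 3 N friction, has no spring, and stays where it is left.
- post_top (a point): Centre of the top of the thumb post on the sliding jaw: dark steel, 16 mm (jig's x) x 24 mm (jig's y), 36 mm tall above the jaw's top; its top is 88 mm above the bench. It stands 62 mm behind the sliding jaw's gap face and moves with the jaw. Pinch it from above or push it towards the fixed jaw.

How it is judged:
On the way, in this order (a step that is already met when the one before it is completed fails the run):
1. the wide gauge's blade is in the still open gap, its head's underside on the jaws (z of gauge_wide in the frame of jig between 0.049 and 0.054 m and y of gauge_wide in the frame of jig between -0.012 and 0.012 m and x of gauge_wide in the frame of jig between -0.016 and 0.003 m and angle between gauge_wide's own z axis and vertical below 0.08 rad and value of joint jaw_block above 0.008 m), for 0.2 s.
2. the sliding jaw is closed up on the blade (z of gauge_wide in the frame of jig between 0.049 and 0.054 m and y of gauge_wide in the frame of jig between -0.012 and 0.012 m and x of gauge_wide in the frame of jig between -0.016 and 0.003 m and angle between gauge_wide's own z axis and vertical below 0.08 rad and value of joint jaw_block below 0.0075 m), for 0.2 s.
At the end, for the whole second after the job is handed in: The wide gauge rests in the gap: upright within 0.08 rad, square within 0.1 rad, within 12 mm of mid-jaw, shoulder within 2 mm of the jaw tops; jaw opening under 7.5 mm; the other gauges stand (tilt under 0.15 rad) within 12 mm of where they were (all of step 2 and angle between the x axis of gauge_wide and the x axis of jig, either way round below 0.1 rad and linear speed of gauge_wide below 0.01 m/s and distance of each of gauge_mid, gauge_small from where it was at the start of the episode below 0.012 m and angle between each of gauge_mid, gauge_small's own z axis and vertical below 0.15 rad); the robot touches nothing.
It fails at once if another gauge is pulled out of its slot or tipped over (distance of any of gauge_mid, gauge_small from where it was at the start of the episode above 0.025 m or angle between any of gauge_mid, gauge_small's own z axis and vertical above 0.4 rad).
It also fails if it takes over 53 s, if anything falls off the work surface, if the arm or the gripper's body presses on something with over 40 N, if the wrist force passes 120 N, or if a joint passes its speed limit or range.

## Robot

A 7-joint arm with a two-finger parallel gripper is mounted at the origin on the work surface. World frame = base frame: x ahead of the robot, y to its left, z up, the work surface at z = 0. Lengths are in m, angles in rad, forces in N, time in s.
With the tool pointing down it reaches from about 0.4 to 0.875 m from the base axis. Payload 19.3 kg.
Tool frame: the origin (TCP) lies midway between the tips of the shut fingers; the grasp point (between the pads) lies 19 mm behind it (bot.pinch_z is the distance from the TCP to the grasp point, in m); z points along the fingers, y is the line along which they close (so a half turn about z gives the same grasp; the last joint's range is limited). The gripper opens to 85 mm and grips with 20 to 120 N. Pads are 22 mm wide; open, the fingers measure 114 mm over their backs; the gripper's body (76 mm by 85 mm) begins 54 mm behind the grasp point. The pads swing forward as they close: fully open they stand 13 mm farther back than shut.
Start: joints at [-1.344, 0.521, -0.036, 1.599, 0.021, 1.021, -0.113], TCP at [0.183, 0.598, 0.206] pointing down, gripper open.
Joint ranges: [-2.91, 2.91], [-0.3, 2.13], [-1.5, 1.42], [0.17, 2.43], [-1.26, 4.41], [0.16, 1.93], [-2.52, 2.52]. Speed limits (rad/s): [1.89, 1.89, 2.39, 2.39, 3.01, 3.01, 3.01].

## Interface

Orientations are given as [roll, pitch, yaw] about the fixed x, y, z axes, in that order (R = Rz(yaw) Ry(pitch) Rx(roll)).
In Python, from workcell import observe, viewer, bot gives the robot as it stands. The module is installed in compiled form; this text tells all that it offers.
- The arm moves only by the tool play_rows, never from a script. Its argument "motion" is a list of rows, each a list of 7 numbers: the shift along the tool's x, y, z in cm, then the turn, a rotation vector about the tool's x, y, z in rad, then the opening, from -1 (shut) to 1 (fully open), so that 0 is half open. A call has exactly 5 rows; each row is the pose to reach, as a shift and turn from the pose commanded when the call began, along the tool's axes at that moment; what a row does not reach only later rows make up. A row lasts 1/10 s, in which the tool goes at most 50 mm and 8.59 degrees, less where a joint would pass 70% of its speed; a pose out of reach is approached as far as the arm can. A call with a gripper value outside its range is refused whole. The fingers move at their own pace and stop on an object; "squeeze" is the grip in N (left out, the last holds). Time passes only in rows, so rows that repeat a pose let the fingers close, or fill a call up. It gives the time, the measured TCP pose, the force, the opening and the grip force at its end, in the units of the state.
- observe(): the state, without advancing time (a new reading comes with each control period).
- viewer.grab_frame(name): name is "side" or "top" or "wrist"; returns (picture, depth): 400x640x3 uint8, red, green, blue; 400x640 float32, m along the optical axis (not along the pixel's ray), 0 where there is no reading.
- viewer.camera_info(name): a dict with "fx", "fy", "cx", "cy" (pixels), "R" (3x3) and "t" (3): a world point X has camera coordinates R X + t. Camera axes: x right, y down, z forward; pixel columns grow to the right and rows downward; lengths in m; the calibration is good to about 2 mm. A picture is of the moment at which its call begins: read the wrist's pose just before it. camera_info takes no time and is no camera call; for the wrist camera it gives the pose at the moment of the call.
- bot.job_done(): hands the job in; it is judged then, once.
The state is a dict: "clock": time; "qpos": joint angles; "qd": joint speeds; "joint_efforts": joint torques, N m; "position": TCP position; "tool_rot": TCP orientation; "force": force on the tool from outside, world axes, zero at the start; "moment": the same for the moment, N m; "grip_width": finger opening in m; "finger_force": force on a finger pad.
Only numpy, scipy, OpenCV 4.12 (cv2) and the standard library are available. Lean on these libraries where they do the work, as an engineer would, in place of code of your own. Each camera call takes 0.05 s, during which the arm holds its last target. There are 200 camera calls.

## Working session

There is one attempt and no reset: what is moved stays moved. The work goes in short steps, Python scripts to look and compute and a tool call to move; the robot and the scene stay as the last step left them, time stands still between calls to the robot, and variables do not carry over. Pictures are saved under pics/ and viewed, at most 10 in all, crops included, and the job is handed in when it is done.

Besides the shell and the picture viewer there is one more tool, called after ">>>" as a command line: name --pt "numbers of a row" for each row, then --argument value for the rest. play_rows: Moves the arm, as the interface text tells. Its arguments: {"type":"object","properties":{"motion":{"type":"array"},"squeeze":{"type":"number"}},"required":["motion"]}

```bash
mkdir -p pics; python3 - <<'E'
from workcell import observe, viewer, bot
import cv2,numpy as np
s=observe(); print({k:np.round(v,3) for k,v in s.items()}, bot.pinch_z)
for n in("top","side"):
    p,d=viewer.grab_frame(n); cv2.imwrite(f"pics/{n}0.png",p[:,:,::-1]); np.save(f"pics/{n}0.npy",d); np.save(f"pics/{n}0rgb.npy",p)
    c=viewer.camera_info(n); print(n,{k:np.round(v,3).tolist() for k,v in c.items()})
E
```

```text
{'clock': np.float64(0.0), 'qpos': array([-1.344,  0.522, -0.036,  1.6  ,  0.021,  1.021, -0.113]), 'qd': array([ 0.001,  0.002, -0.002, -0.   ,  0.   ,  0.   ,  0.001]), 'joint_efforts': array([ 0.0000e+00, -9.2711e+01,  1.9800e+00, -3.6994e+01,  1.8000e-02,
        8.0000e-03, -0.0000e+00]), 'position': array([0.183, 0.597, 0.205]), 'tool_rot': array([-3.14 ,  0.   ,  2.845]), 'force': array([-0.4  ,  0.24 , -0.372]), 'moment': array([-0.051,  0.012, -0.004]), 'finger_force': np.float64(0.0), 'grip_width': np.float64(0.085)} 0.0187
top {'fx': 498.13, 'fy': 498.13, 'cx': 314.716, 'cy': 203.538, 'R': [[0.011, -1.0, 0.015], [-0.998, -0.011, -0.059], [0.059, -0.014, -0.998]], 't': [-0.037, 0.554, 1.074]}
side {'fx': 468.615, 'fy': 468.615, 'cx': 309.681, 'cy': 195.434, 'R': [[0.804, -0.595, -0.018], [-0.296, -0.373, -0.879], [0.517, 0.712, -0.476]], 't': [-0.473, 0.227, 0.782]}
```

View pics/top0.png

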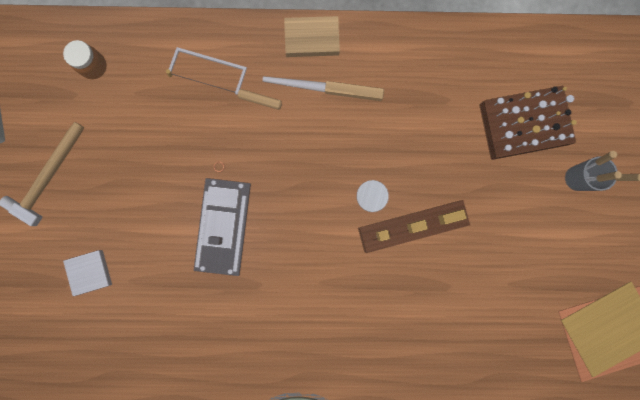

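View pics/side0.png

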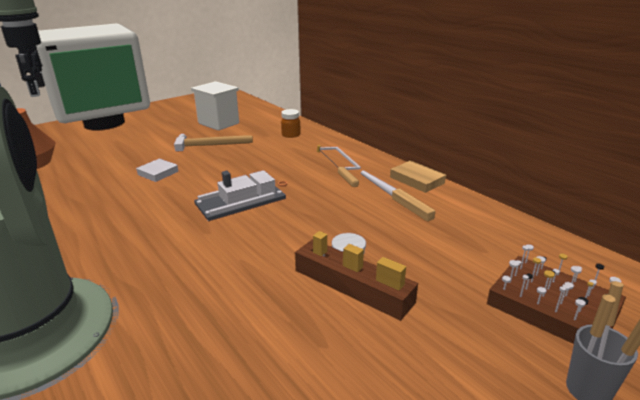

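The top view shows the jig at about (222,227), the rack at (414,227), and the widest head at the right end of the rack at (454,217). Next I'll get coarse poses from masks and depth.

```bash
cat > h.py <<'E'
import numpy as np,cv2
from workcell import observe, viewer, bot
def pts(c,uv,depth):
    "pixels (N,2) + depth -> world"
    uv=np.atleast_2d(uv).astype(float); d=np.asarray(depth,float).reshape(-1,1)
    r=np.c_[(uv[:,0]-c['cx'])/c['fx'],(uv[:,1]-c['cy'])/c['fy'],np.ones(len(uv))]
    return (r*d-np.asarray(c['t']))@np.asarray(c['R'])
def onplane(c,uv,z):
    o=-np.asarray(c['R']).T@np.asarray(c['t']); p=pts(c,uv,np.ones(len(np.atleast_2d(uv))))
    k=(z-o[2])/(p[:,2]-o[2]); return o+(p-o)*k[:,None]
def cloud(c,d):
    v,u=np.mgrid[:d.shape[0],:d.shape[1]]; return pts(c,np.c_[u.ravel(),v.ravel()],d.ravel()).reshape(d.shape+(3,))
def comps(mask,minA):
    n,l,st,ce=cv2.connectedComponentsWithStats(mask.astype(np.uint8))
    return [(l==i) for i in range(1,n) if st[i,4]>=minA]
def rect(P):
    "min-area rect of xy points (mm): centre, sides, yaw of the long side"
    (c,s,a)=cv2.minAreaRect((P[:,:2]*1000).astype(np.float32))
    if s[0]<s[1]: s=s[::-1]; a+=90
    return np.round(c,1),np.round(s,1),round((a+90)%180-90,1)
E
python3 - <<'E'
from h import *
c=viewer.camera_info("top"); d=np.load("pics/top0.npy"); p=np.load("pics/top0rgb.npy")
X=cloud(c,d); hsv=cv2.cvtColor(p,cv2.COLOR_RGB2HSV)
Z=X[...,2]
reg=(np.abs(X[...,0]-.5)<.2)&(X[...,1]<.3)&(X[...,1]>-.45)&(d>0)
for n,lo,hi in(("z>75",.075,.12),("rack",.038,.06)):
    for m in comps(reg&(Z>lo)&(Z<hi),8):
        print(n,m.sum(),rect(X[m]),np.median(Z[m]).round(4),np.median(hsv[m],0))
m=reg&(Z>.006)&(Z<.02)
for m in comps(m,60): print("low",m.sum(),rect(X[m]),np.median(Z[m]).round(4))
E
```

```text
z>75 10 (array([ 697.1, -436.1]), array([12.5,  5.1]), -88.5) 0.0762 [120.   13.5 186. ]
z>75 228 (array([ 526.9, -316.3]), array([45.8, 20. ]), -74.4) 0.0843 [ 19. 122. 171.]
z>75 159 (array([ 506.5, -243.2]), array([31.6, 19.9]), -74.5) 0.0848 [ 19. 122. 172.]
z>75 100 (array([ 487.5, -171.1]), array([20.3, 19.7]), -74.1) 0.0843 [ 19. 121. 174.]
z>75 100 (array([473.3, 175.7]), array([23.9, 15.8]), 85.0) 0.0869 [140.  11.  95.]
rack 29 (array([ 676.5, -439.6]), array([11.7, 11.1]), 6.3) 0.0576 [118.  14. 182.]
rack 594 (array([564.4, 166. ]), array([64.5, 40.1]), 83.9) 0.0518 [120.  12. 191.]
rack 2264 (array([ 507.3, -244. ]), array([230.8,  56.1]), -74.4) 0.0447 [ 10.  116.5 104. ]
rack 1018 (array([497.2, 173.1]), array([76. , 65.2]), -6.0) 0.0519 [120.  12. 188.]
low 1998 (array([502.4, 172.7]), array([205.3, 100.5]), -6.0) 0.0121
```

The heads, post, jaws and rack all came out to a few mm. I'll go above the jig first so the wrist camera can refine it on the way.

>>> play_rows --pt "-42.8 -31.6 -7.5 0 0 1.379 0" --pt "-42.8 -31.6 -7.5 0 0 1.379 0" --pt "-42.8 -31.6 -7.5 0 0 1.379 0" --pt "-42.8 -31.6 -7.5 0 0 1.379 0" --pt "-42.8 -31.6 -7.5 0 0 1.379 0" --squeeze 40

```text
clock: 0.6
position: [0.331, 0.3969, 0.241]
tool_rot: [-3.141, -0.0, 2.089]
force: [0.9, 0.4, -0.4]
grip_width: 0.043
finger_force: 0.0
```

```bash
cat > go.py <<'E'
import sys
from h import *
from scipy.spatial.transform import Rotation as Ro
def go(x,y,z,yawdeg):
    s=observe(); R=Ro.from_euler('xyz',s['tool_rot']); T=Ro.from_euler('xyz',[np.pi,0,np.radians(yawdeg)])
    sh=R.inv().apply(np.array([x,y,z])-s['position'])*100; rv=(R.inv()*T).as_rotvec()
    print("clock",s['clock'],"pos",np.round(s['position'],4),"rot",np.round(np.degrees(s['tool_rot']),2),"F",np.round(s['force'],1),"w",round(float(s['grip_width']),4))
    print("shift cm",np.round(sh,2),"rv",np.round(rv,4))
if __name__=="__main__": go(*map(float,sys.argv[1:5]))
E
python3 go.py .5 .17 .28 84
```

```text
clock 0.6 pos [0.331  0.3969 0.241 ] rot [-1.7999e+02 -1.0000e-02  1.1967e+02] F [ 0.9  0.4 -0.4] w 0.043
shift cm [-28.09   3.45  -3.91] rv [-3.000e-04 -1.000e-04  6.225e-01]
```

>>> play_rows --pt "-28.1 3.4 -3.9 0 0 0.622 0" --pt "-28.1 3.4 -3.9 0 0 0.622 0" --pt "-28.1 3.4 -3.9 0 0 0.622 0" --pt "-28.1 3.4 -3.9 0 0 0.622 0" --pt "-28.1 3.4 -3.9 0 0 0.622 0"

```text
clock: 1.1
position: [0.4797, 0.1991, 0.2752]
tool_rot: [-3.141, -0.0, 1.467]
force: [1.0, 1.0, 0.7]
grip_width: 0.0428
finger_force: 0.0
```

```bash
python3 - <<'E'
from h import *
p,d=viewer.grab_frame("wrist"); c=viewer.camera_info("wrist"); cv2.imwrite("pics/w1.png",p[:,:,::-1]); np.savez("pics/w1.npz",p=p,d=d,**c)
s=observe(); print(s['position'],s['tool_rot'],s['clock']); print({k:np.round(v,3).tolist() for k,v in c.items()}, -c['R'].T@c['t'])
E
```

```text
[0.48424663 0.19190743 0.27656141] [3.13813055e+00 1.50899016e-03 1.46189009e+00] 1.15
{'fx': 290.988, 'fy': 290.988, 'cx': 322.906, 'cy': 200.037, 'R': [[0.994, -0.109, 0.003], [-0.106, -0.958, 0.267], [-0.026, -0.266, -0.964]], 't': [-0.462, 0.182, 0.509]} [0.491729   0.25932307 0.44325322]
```

View pics/w1.png

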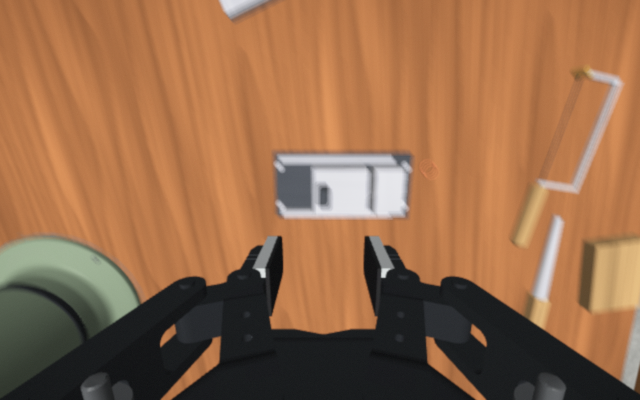

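The wrist view shows the jig at (345,188): the gap is near x=370 and the post near (323,193). The fingers are half open. Next I'll go to the rack.

```bash
python3 go.py .527 -.3165 .19 105.6
```

```text
clock 1.15 pos [0.4842 0.1919 0.2766] rot [1.798e+02 9.000e-02 8.376e+01] F [  1.5 -11.4  -0.8] w 0.0428
shift cm [-50.06   9.75   8.77] rv [ 0.0031  0.0022 -0.3812]
```

>>> play_rows --pt "-50 9.8 8.8 0 0 -0.381 0" --pt "-50 9.8 8.8 0 0 -0.381 0" --pt "-50 9.8 8.8 0 0 -0.381 0" --pt "-50 9.8 8.8 0 0 -0.381 0" --pt "-50 9.8 8.8 0 0 -0.381 0"

```text
clock: 1.65
position: [0.5015, -0.0343, 0.2341]
tool_rot: [3.141, -0.0, 1.855]
force: [1.4, 0.7, -0.0]
grip_width: 0.0427
finger_force: 0.0
```

```bash
python3 go.py .527 -.3165 .19 105.6
```

```text
clock 1.65 pos [ 0.5015 -0.0343  0.2341] rot [ 1.7999e+02 -1.0000e-02  1.0626e+02] F [ 1.4  0.7 -0. ] w 0.0427
shift cm [-27.8   -5.45   4.41] rv [ 0.0002 -0.0001  0.0116]
```

>>> play_rows --pt "-27 -5.3 4.4 0 0 0.01 0" --pt "-27 -5.3 4.4 0 0 0.01 0" --pt "-27 -5.3 4.4 0 0 0.01 0" --pt "-27 -5.3 4.4 0 0 0.01 0" --pt "-27 -5.3 4.4 0 0 0.01 0"

```text
clock: 2.15
position: [0.5235, -0.2802, 0.1944]
tool_rot: [-3.141, -0.0, 1.844]
force: [1.7, 1.3, 0.3]
grip_width: 0.0427
finger_force: 0.0
```

>>> play_rows --pt "0 0 0 0 0 0 0" --pt "0 0 0 0 0 0 0" --pt "0 0 0 0 0 0 0" --pt "0 0 0 0 0 0 0" --pt "0 0 0 0 0 0 0"

```text
clock: 2.65
position: [0.5241, -0.2773, 0.1952]
tool_rot: [3.141, -0.0, 1.845]
force: [-0.3, -0.1, 0.6]
grip_width: 0.0429
finger_force: 0.0
```

```bash
python3 go.py .527 -.3165 .053 105.6
```

```text
clock 2.65 pos [ 0.5241 -0.2773  0.1952] rot [ 1.7997e+02 -1.0000e-02  1.0573e+02] F [-0.3 -0.1  0.6] w 0.0429
shift cm [-3.85 -0.79 14.22] rv [ 0.0005 -0.0001  0.0023]
```

>>> play_rows --pt "-2 -0.4 3 0 0 0.002 0" --pt "-3.85 -0.8 4 0 0 0.002 0" --pt "-3.85 -0.8 4 0 0 0.002 0" --pt "-3.85 -0.8 4 0 0 0.002 0" --pt "-3.85 -0.8 4 0 0 0.002 0"

```text
clock: 3.15
position: [0.5269, -0.3167, 0.1556]
tool_rot: [3.141, 0.0, 1.843]
force: [-0.2, -0.7, 0.3]
grip_width: 0.0428
finger_force: 0.0
```

```bash
python3 - <<'E'
from h import *
s=observe();c=viewer.camera_info("wrist");p,d=viewer.grab_frame("wrist"); cv2.imwrite("pics/w2.png",p[:,:,::-1]); np.savez("pics/w2.npz",p=p,d=d,**c)
X=cloud(c,d); Z=X[...,2]; hsv=cv2.cvtColor(p,cv2.COLOR_RGB2HSV)
m=(Z>.078)&(Z<.095)&(hsv[...,1]>80)&(d>0)
for m in comps(m,40): print(m.sum(),rect(X[m]),np.median(Z[m]).round(4),np.median(hsv[m],0), np.argwhere(m).mean(0))
E
python3 go.py .527 -.3165 .053 105.6
```

```text
539 (array([ 489.2, -177. ]), array([19.7, 11.3]), 14.9) 0.0836 [ 20. 148. 220.] [  9.19294991 323.57513915]
1098 (array([ 507.1, -244.1]), array([31.8, 19.9]), -75.1) 0.0838 [ 20. 146. 225.] [108.91165756 322.38797814]
1228 (array([ 527.5, -318. ]), array([46.2, 19.6]), -75.0) 0.0838 [ 20. 146. 225.] [201.68485342 322.20114007]
clock 3.2 pos [ 0.5269 -0.3167  0.1556] rot [1.7995e+02 1.0000e-02 1.0559e+02] F [-0.3  0.8  0.6] w 0.0427
shift cm [ 0.02  0.   10.26] rv [ 0.0009  0.0002 -0.0002]
```

View pics/w2.png

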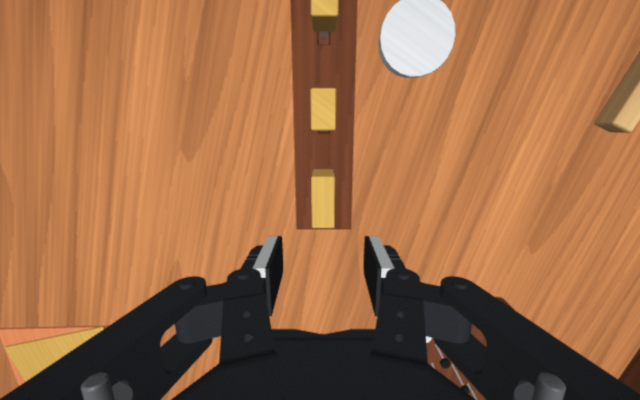

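Wide head centred between the fingers at u≈322, (527,-317) mm. I'll descend and grip.

>>> play_rows --pt "0 0 3 0 0 0.003 0" --pt "0 0 6 0 0 0.003 0" --pt "0 0 8.5 0 0 0.003 0" --pt "0 0 10.2 0 0 0.003 0" --pt "0 0 10.2 0 0 0.003 0"

```text
clock: 3.7
position: [0.5258, -0.3164, 0.0515]
tool_rot: [-3.14, -0.002, 1.84]
force: [0.4, -0.1, 0.4]
grip_width: 0.043
finger_force: 0.0
```

>>> play_rows --pt "0 0 0 0 0 0 -0.2" --pt "0 0 0 0 0 0 -0.7" --pt "0 0 0 0 0 0 -1" --pt "0 0 0 0 0 0 -1" --pt "0 0 0 0 0 0 -1" --squeeze 50

```text
clock: 4.2
position: [0.5272, -0.3178, 0.0546]
tool_rot: [3.14, 0.001, 1.839]
force: [-0.7, 1.2, 6.4]
grip_width: 0.0179
finger_force: 48.8
```

>>> play_rows --pt "0 0 0 0 0 0 -1" --pt "0 0 0 0 0 0 -1" --pt "0 0 0 0 0 0 -1" --pt "0 0 -0.5 0 0 0 -1" --pt "0 0 -1 0 0 0 -1"

```text
clock: 4.7
position: [0.5266, -0.3177, 0.0639]
tool_rot: [3.141, 0.0, 1.839]
force: [0.1, 0.9, -2.3]
grip_width: 0.0181
finger_force: 49.2
```

```bash
python3 go.py .527 -.3165 .053 105.6
```

```text
clock 4.7 pos [ 0.5266 -0.3177  0.0639] rot [1.7997e+02 2.0000e-02 1.0536e+02] F [ 0.1  0.9 -2.3] w 0.0181
shift cm [0.1  0.07 1.09] rv [ 0.0005  0.0004 -0.0042]
```

>>> play_rows --pt "0 0 -2 0 0 0 -1" --pt "0 0 -4.5 0 0 0 -1" --pt "0 0 -7.5 0 0 0 -1" --pt "0 0 -10 0 0 0 -1" --pt "0 0 -10 0 0 0 -1"

```text
clock: 5.2
position: [0.5277, -0.3187, 0.1668]
tool_rot: [3.137, 0.003, 1.838]
force: [0.2, -0.6, -2.4]
grip_width: 0.0177
finger_force: 49.2
```

```bash
python3 go.py .54 .1685 .163 84
```

```text
clock 5.2 pos [ 0.5277 -0.3187  0.1668] rot [179.76   0.2  105.34] F [ 0.2 -0.6 -2.4] w 0.0177
shift cm [46.66 14.07  0.28] rv [0.0047 0.0027 0.3724]
```

>>> play_rows --pt "3 0.9 0 0 0 0.07 -1" --pt "7 2.1 0 0 0 0.14 -1" --pt "11 3.3 0 0 0 0.21 -1" --pt "15 4.5 0 0 0 0.29 -1" --pt "19 5.7 0 0 0 0.37 -1"

```text
clock: 5.7
position: [0.5306, -0.1177, 0.1628]
tool_rot: [-3.141, -0.0, 1.465]
force: [1.3, 0.4, -2.8]
grip_width: 0.0179
finger_force: 49.3
```

```bash
python3 go.py .54 .1685 .163 84
```

```text
clock 5.7 pos [ 0.5306 -0.1177  0.1628] rot [-1.7999e+02 -1.0000e-02  8.3960e+01] F [ 1.3  0.4 -2.8] w 0.0179
shift cm [ 2.856e+01 -2.080e+00 -2.000e-02] rv [-0.0002 -0.0001 -0.0008]
```

>>> play_rows --pt "4 -0.3 0 0 0 0 -1" --pt "9 -0.6 0 0 0 0 -1" --pt "14 -1 0 0 0 0 -1" --pt "18 -1.3 0 0 0 0 -1" --pt "21 -1.5 0 0 0 0 -1"

```text
clock: 6.2
position: [0.5369, 0.0942, 0.1627]
tool_rot: [-3.141, -0.0, 1.471]
force: [-0.2, -0.8, -3.7]
grip_width: 0.0182
finger_force: 49.3
```

>>> play_rows --pt "2.5 -0.2 0 0 0 0 -1" --pt "5 -0.4 0 0 0 0 -1" --pt "6.5 -0.5 0 0 0 0 -1" --pt "6.5 -0.5 0 0 0 0 -1" --pt "6.5 -0.5 0 0 0 0 -1"

```text
clock: 6.7
position: [0.539, 0.1554, 0.1628]
tool_rot: [-3.141, 0.001, 1.468]
force: [-0.1, -0.7, -2.2]
grip_width: 0.0179
finger_force: 49.3
```

```bash
python3 go.py .54 .1685 .113 84; python3 - <<'E'
from h import *
c=viewer.camera_info("wrist");p,d=viewer.grab_frame("wrist"); cv2.imwrite("pics/w3.png",p[:,:,::-1]); np.savez("pics/w3.npz",p=p,d=d,**c)
p,d=viewer.grab_frame("top"); np.savez("pics/t3.npz",p=p,d=d)
E
```

```text
clock 6.7 pos [0.539  0.1554 0.1628] rot [-1.7999e+02  4.0000e-02  8.4130e+01] F [-0.1 -0.7 -2.2] w 0.0179
shift cm [ 1.32 -0.04  4.98] rv [-0.0001  0.0007  0.0024]
```

View pics/w3.png

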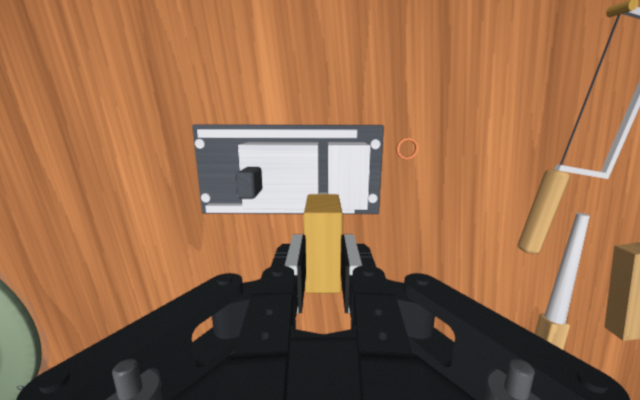

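The gap shows as a dark strip at u≈319–328, v≈143–195, with the held gauge's head around u≈323. Next step: measure both edges on the jaw-top plane, and the head.

```bash
cat > gap.py <<'E'
from h import *
from scipy.ndimage import gaussian_filter1d
def gap(c,p,rows,u0,u1,z=.052):
    g=p.astype(float).mean(2); L=[];Rr=[]
    for v in rows:
        r=np.gradient(gaussian_filter1d(g[v],.7))[u0:u1]
        def sub(i):
            a,b,e=r[i-1],r[i],r[i+1]; return u0+i+.5*(a-e)/(a-2*b+e)
        L.append((sub(int(np.argmin(r))),v)); Rr.append((sub(int(np.argmax(r))),v))
    return np.array(L),np.array(Rr)
def report(c,p,rows,u0,u1,org=(.5445,.1681),yaw=-6.0):
    L,R=gap(c,p,rows,u0,u1); a=np.radians(yaw); ex=np.array([np.cos(a),np.sin(a)]); ey=np.array([-ex[1],ex[0]])
    for n,E in(("L",L),("R",R)):
        P=onplane(c,E,.052)[:,:2]-org; x,y=P@ex,P@ey
        k=np.polyfit(y,x,1); print(n,"u",E[:,0].mean().round(1),"x in jig mm: med",(np.median(x)*1e3).round(2),"sd",(x.std()*1e3).round(2),"fit at y=0",(k[1]*1e3).round(2),"slope deg",np.degrees(k[0]).round(2))
E
python3 - <<'E'
from gap import *
z=np.load("pics/w3.npz"); p=z['p'];d=z['d']
print(p[165,312:336].mean(1).round())
report(z,p,range(148,188,2),312,336)
X=cloud(z,d);Z=X[...,2];hsv=cv2.cvtColor(p,cv2.COLOR_RGB2HSV)
s=observe()
g=(hsv[...,1]>100)&(np.abs(hsv[...,0].astype(int)-20)<6)&(d>0)&(d<.3)
for m in comps(g,200):
    T=m&(Z>np.percentile(Z[m],90)-.003); print(m.sum(),Z[m].min(),Z[m].max(),rect(X[T]),np.median(Z[T]))
a=np.radians(-6);ex=np.array([np.cos(a),np.sin(a)])
print("tcp jig x",(s['position'][:2]-[.5445,.1681])@ex*1e3)
# front-face (tall) edges of jaws in the w3 depth
for lo,hi in((.047,.057),(.08,.095)):
    for m in comps((Z>lo)&(Z<hi)&(hsv[...,1]<60)&(d>.25),150): print("lvl",lo,m.sum(),rect(X[m]),np.median(Z[m]))
# top camera jaws again
c=viewer.camera_info("top");t=np.load("pics/t3.npz");Y=cloud(c,np.load("pics/top0.npy"))
E
```

```text
[228. 228. 228. 228. 227. 200. 137.  93.  88.  90.  89.  89.  89.  89.
  90. 112. 195. 227. 229. 229. 230. 231. 231. 232.]
L u 317.7 x in jig mm: med -8.64 sd 0.03 fit at y=0 -8.62 slope deg -0.12
R u 327.7 x in jig mm: med 0.89 sd 0.11 fit at y=0 1.02 slope deg -0.57
330 -0.002901075258498895 0.021448469509113305 (array([843.6, 295.7]), array([11.3,  9.2]), -14.1) 0.01925141982290343
3660 0.04227503286111877 0.2117977277146915 (array([539.3, 155.6]), array([46.4, 20. ]), 83.3) 0.19207906043105621
tcp jig x -3.8779702633305804
lvl 0.047 4255 (array([497.6, 172.5]), array([75.7, 63.8]), -5.9) 0.05094555746157919
lvl 0.047 2447 (array([565.4, 165.6]), array([63.9, 39.4]), 84.4) 0.0509143064989359
lvl 0.08 154 (array([474. , 174.3]), array([20.3, 16.1]), 84.8) 0.08605999321343563
```

Gap runs from -8.6 to +0.95 mm, centre -3.85. The held head is at -3.87, so they line up. Shift 13 mm along y and lower until just above the jaws.

>>> play_rows --pt "1.3 0 0 0 0 0.002 -1" --pt "1.3 0 1.5 0 0 0.002 -1" --pt "1.3 0 3.5 0 0 0.002 -1" --pt "1.3 0 5.7 0 0 0.002 -1" --pt "1.3 0 5.7 0 0 0.002 -1"

```text
clock: 7.3
position: [0.5392, 0.1691, 0.1039]
tool_rot: [-3.138, 0.002, 1.466]
force: [0.2, 0.8, -2.3]
grip_width: 0.0177
finger_force: 49.3
```

>>> play_rows --pt "0 0 0 0 0 0 -1" --pt "0 0 0 0 0 0 -1" --pt "0 0 0 0 0 0 -1" --pt "0 0 0 0 0 0 -1" --pt "0 0 0 0 0 0 -1"

```text
clock: 7.8
position: [0.5406, 0.1693, 0.1064]
tool_rot: [3.141, -0.0, 1.467]
force: [-0.5, 0.3, -2.2]
grip_width: 0.018
finger_force: 49.3
```

```bash
python3 go.py .54 .1685 .0615 84; python3 - <<'E'
from gap import *
s=observe();c=viewer.camera_info("wrist");p,d=viewer.grab_frame("wrist"); cv2.imwrite("pics/w4.png",p[80:320,200:440,::-1].repeat(2,0).repeat(2,1)); np.savez("pics/w4.npz",p=p,d=d,**c)
a=np.radians(-6);ex=np.array([np.cos(a),np.sin(a)])
print("tcp jig x,y",(s['position'][:2]-[.5445,.1681])@ex*1e3,(s['position'][:2]-[.5445,.1681])@[-ex[1],ex[0]]*1e3)
X=cloud(c,d);Z=X[...,2];hsv=cv2.cvtColor(p,cv2.COLOR_RGB2HSV)
g=(hsv[...,1]>100)&(np.abs(hsv[...,0].astype(int)-20)<6)&(d>0)&(d<.3)
for m in comps(g,800):
    T=m&(Z>np.percentile(Z[m],90)-.003); print(m.sum(),rect(X[T]),np.median(Z[T]), "jig x",(rect(X[T])[0]-[544.5,168.1])@ex)
E
```

```text
clock 7.8 pos [0.5406 0.1693 0.1064] rot [ 1.7997e+02 -2.0000e-02  8.4040e+01] F [-0.5  0.3 -2.2] w 0.018
shift cm [-0.09 -0.06  4.49] rv [ 0.0005 -0.0003  0.0008]
tcp jig x,y -3.9823207862854204 0.8010317852481592
3038 (array([785.7,  95.5]), array([96.1, 19.7]), 74.4) 0.019471128182714965 jig x 247.46744759605923
3628 (array([540.7, 169.5]), array([46.7, 19.5]), 84.1) 0.13557362761617292 jig x -3.925523050974109
```

View pics/w4.png

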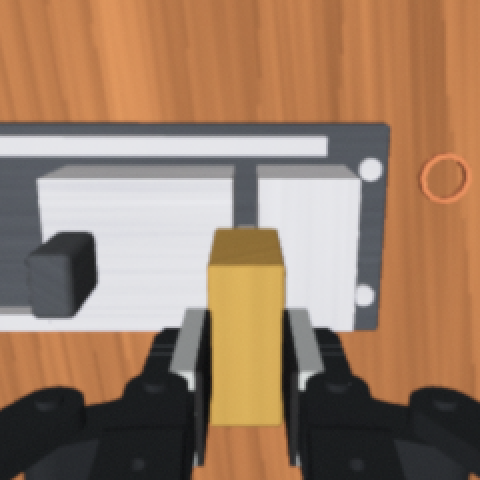

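The crop shows the gap as a dark strip at crop x≈234–258 (u≈317–329), directly behind the head.

```bash
python3 - <<'E'
from gap import *
z=np.load("pics/w4.npz"); report(z,z['p'],range(172,190,2),310,337)
E
```

```text
L u 315.9 x in jig mm: med -8.82 sd 0.01 fit at y=0 -8.85 slope deg 0.07
R u 328.6 x in jig mm: med 0.97 sd 0.06 fit at y=0 1.3 slope deg -0.72
```

Aligned to within 0.1 mm. Lowering now.

>>> play_rows --pt "0 0 1 0 0 0 -1" --pt "0 0 2 0 0 0 -1" --pt "0 0 3 0 0 0 -1" --pt "0 0 3.8 0 0 0 -1" --pt "0 0 3.8 0 0 0 -1"

```text
clock: 8.35
position: [0.5398, 0.1689, 0.0665]
tool_rot: [-3.14, 0.001, 1.467]
force: [-0.3, 0.3, -2.5]
grip_width: 0.0182
finger_force: 49.3
```

>>> play_rows --pt "0 0 0 0 0 0 -1" --pt "0 0 0 0 0 0 -1" --pt "0 0 0.1 0 0 0 -1" --pt "0 0 0.2 0 0 0 -1" --pt "0 0 0.2 0 0 0 -1"

```text
clock: 8.85
position: [0.5405, 0.1692, 0.066]
tool_rot: [3.142, -0.0, 1.467]
force: [0.5, -0.7, -2.8]
grip_width: 0.018
finger_force: 49.3
```

```bash
python3 go.py .54 .1685 .0615 84
```

```text
clock 8.85 pos [0.5405 0.1692 0.066 ] rot [180.    -0.    84.05] F [ 0.5 -0.7 -2.8] w 0.018
shift cm [-0.08 -0.04  0.45] rv [ 0.0001 -0.0001  0.0008]
```

No contact with the jaws during insertion. Lowering the last few mm gently.

>>> play_rows --pt "0 0 0.1 0 0 0 -1" --pt "0 0 0.2 0 0 0 -1" --pt "0 0 0.3 0 0 0 -1" --pt "0 0 0.35 0 0 0 -1" --pt "0 0 0.4 0 0 0 -1"

```text
clock: 9.35
position: [0.5404, 0.1692, 0.0619]
tool_rot: [-3.142, 0.0, 1.467]
force: [-0.9, -0.4, -2.0]
grip_width: 0.0179
finger_force: 49.3
```

>>> play_rows --pt "0 0 0 0 0 0 -1" --pt "0 0 0 0 0 0 -1" --pt "0 0 0 0 0 0 -1" --pt "0 0 0.05 0 0 0 -1" --pt "0 0 0.05 0 0 0 -1"

```text
clock: 9.85
position: [0.5405, 0.1692, 0.0616]
tool_rot: [3.142, -0.0, 1.467]
force: [-0.4, -0.2, 2.1]
grip_width: 0.0178
finger_force: 49.8
```

```bash
python3 go.py .54 .1685 .0615 84
```

```text
clock 9.85 pos [0.5405 0.1692 0.0616] rot [ 1.800e+02 -1.000e-02  8.404e+01] F [-0.4 -0.2  2.1] w 0.0178
shift cm [-0.08 -0.04  0.01] rv [ 0.0001 -0.0002  0.0007]
```

Contact (wrist force rose about 5 N). A small extra press, hold, then release.

>>> play_rows --pt "0 0 0.05 0 0 0 -1" --pt "0 0 0.05 0 0 0 -1" --pt "0 0 0.05 0 0 0 -1" --pt "0 0 0.05 0 0 0 -1" --pt "0 0 0.05 0 0 0 -0.8"

```text
clock: 10.35
position: [0.5406, 0.1693, 0.0615]
tool_rot: [3.141, -0.001, 1.467]
force: [-3.7, -1.7, 11.8]
grip_width: 0.0184
finger_force: 50.9
```

>>> play_rows --pt "0 0 0 0 0 0 -0.4" --pt "0 0 0 0 0 0 -0.2" --pt "0 0 0 0 0 0 -0.1" --pt "0 0 0 0 0 0 -0.1" --pt "0 0 0 0 0 0 -0.1"

```text
clock: 10.85
position: [0.5405, 0.1692, 0.0609]
tool_rot: [-3.142, 0.0, 1.467]
force: [-0.2, -0.6, -0.5]
grip_width: 0.0383
finger_force: 0.0
```

>>> play_rows --pt "0 0 -1 0 0 0 -0.1" --pt "0 0 -3 0 0 0 -0.1" --pt "0 0 -6 0 0 0 -0.1" --pt "0 0 -8.5 0 0 0 -0.1" --pt "0 0 -8.5 0 0 0 -0.1"

```text
clock: 11.35
position: [0.542, 0.1695, 0.1495]
tool_rot: [3.138, -0.003, 1.466]
force: [0.3, -0.1, 0.8]
grip_width: 0.0383
finger_force: 0.0
```

```bash
cat > chk.py <<'E'
import sys
from gap import *
n=sys.argv[1]
s=observe();c=viewer.camera_info("wrist");p,d=viewer.grab_frame("wrist"); cv2.imwrite(f"pics/{n}.png",p[60:320,200:440,::-1].repeat(2,0).repeat(2,1)); np.savez(f"pics/{n}.npz",p=p,d=d,**c)
tc=viewer.camera_info("top"); tp,td=viewer.grab_frame("top")
for nm,c,p,d in(("wrist",c,p,d),("top",tc,tp,td)):
    X=cloud(c,d);Z=X[...,2];hsv=cv2.cvtColor(p,cv2.COLOR_RGB2HSV)
    reg=(np.hypot(X[...,0]-.51,X[...,1]-.172)<.11)&(d>0)
    for k,mm in(("brass",reg&(hsv[...,1]>90)&(Z>.085)&(Z<.1)),("post",reg&(hsv[...,1]<60)&(Z>.08)&(Z<.093)&(X[...,0]<.5)),("jaws",reg&(hsv[...,1]<60)&(Z>.047)&(Z<.057))):
        for m in comps(mm,60): print(nm,k,m.sum(),rect(X[m]),np.median(Z[m]).round(4))
E
python3 chk.py w5; python3 go.py .474 .175 .147 84
```

```text
wrist brass 1321 (array([540.9, 169.3]), array([46. , 19.1]), 83.6) 0.0908
wrist post 564 (array([474.2, 175.9]), array([23.1, 16. ]), 83.2) 0.0866
wrist jaws 4238 (array([497.8, 172.8]), array([75.9, 63.7]), -6.0) 0.051
wrist jaws 2379 (array([565.4, 165.7]), array([63.9, 39.3]), 84.5) 0.0509
top brass 122 (array([539. , 160.8]), array([28., 18.]), 85.4) 0.0919
top post 94 (array([473.2, 175.8]), array([24.1, 15.7]), 82.2) 0.0874
top jaws 371 (array([564. , 159.4]), array([51.3, 39.5]), 84.1) 0.052
top jaws 782 (array([497. , 170.8]), array([76. , 59.8]), -6.0) 0.052
clock 11.45 pos [0.5406 0.1694 0.1466] rot [ 1.7995e+02 -4.0000e-02  8.4050e+01] F [ 0.3 -0.2  0.5] w 0.0383
shift cm [-0.14 -6.68 -0.05] rv [ 0.0008 -0.0008  0.0009]
```

View pics/w5.png

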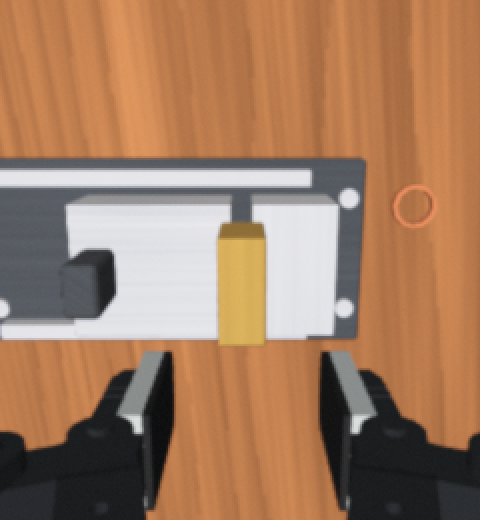

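The head sits squarely across both jaws at crop (242,290), top at 92 mm. The post is at crop (90,285), which is (474,176) mm. Next: go over the post, descend and pinch it.

>>> play_rows --pt "0 -2 0 0 0 0 -0.1" --pt "0 -4.5 0 0 0 0 -0.1" --pt "-0.05 -6.7 0 0 0 0 -0.1" --pt "-0.05 -6.7 0 0 0 0 -0.1" --pt "-0.05 -6.7 0 0 0 0 -0.1"

```text
clock: 11.95
position: [0.4736, 0.1758, 0.1457]
tool_rot: [-3.141, 0.0, 1.467]
force: [0.8, -0.7, -0.2]
grip_width: 0.0385
finger_force: 0.0
```

>>> play_rows --pt "0 0 2 0 0 0 -0.1" --pt "0 0 4.5 0 0 0 -0.1" --pt "0 0 7 0 0 0 -0.1" --pt "0 0 8.3 0 0 0 -0.1" --pt "0 0 8.3 0 0 0 -0.1"

```text
clock: 12.45
position: [0.4735, 0.1749, 0.0615]
tool_rot: [-3.14, 0.002, 1.466]
force: [-0.3, -0.9, 0.8]
grip_width: 0.0383
finger_force: 0.0
```

```bash
python3 go.py .474 .1757 .063 84
```

```text
clock 12.45 pos [0.4735 0.1749 0.0615] rot [-1.7989e+02  1.0000e-01  8.4000e+01] F [-0.3 -0.9  0.8] w 0.0383
shift cm [ 0.08  0.04 -0.15] rv [-0.002   0.0018  0.    ]
```

>>> play_rows --pt "0 0 0 0 0 0 -0.3" --pt "0 0 0 0 0 0 -0.6" --pt "0 0 0 0 0 0 -1" --pt "0 0 0 0 0 0 -1" --pt "0 0 0 0 0 0 -1" --squeeze 40

```text
clock: 12.95
position: [0.4739, 0.1758, 0.0633]
tool_rot: [3.141, -0.0, 1.467]
force: [-0.4, 0.4, -0.7]
grip_width: -0.0003
finger_force: 0.0
```

>>> play_rows --pt "0 0 0 0 0 0 -1" --pt "0 0 0 0 0 0 -1" --pt "0 0.1 0 0 0 0 -1" --pt "0 0.2 0 0 0 0 -1" --pt "0 0.25 0 0 0 0 -1"

```text
clock: 13.45
position: [0.4764, 0.1754, 0.0629]
tool_rot: [3.142, 0.0, 1.467]
force: [0.4, -0.8, -0.3]
grip_width: -0.0002
finger_force: 0.0
```

```bash
python3 go.py .474 .1757 .063 84
```

```text
clock 13.45 pos [0.4764 0.1754 0.0629] rot [179.99   0.    84.04] F [ 0.4 -0.8 -0.3] w -0.0002
shift cm [ 0.01 -0.24 -0.01] rv [0.0001 0.     0.0007]
```

The fingers shut on nothing, so I'll look at why.

```bash
python3 chk.py w6; python3 - <<'E'
import cv2
from h import *
p,d=viewer.grab_frame("side"); cv2.imwrite("pics/s6.png",cv2.resize(p[130:230,170:320,::-1],None,fx=4,fy=4))
E
```

```text
wrist brass 3358 (array([540.5, 169.7]), array([46.3, 20.4]), 83.9) 0.0907
wrist post 334 (array([474.8, 185.4]), array([18.5,  7.2]), 13.3) 0.0857
wrist jaws 7902 (array([497.8, 173.1]), array([75.7, 63.8]), -6.2) 0.0509
wrist jaws 2807 (array([565.3, 166.1]), array([63.4, 41. ]), 84.2) 0.0508
top brass 142 (array([539.4, 166.1]), array([39.1, 18.1]), 85.0) 0.0918
top jaws 481 (array([564.8, 166.2]), array([63.9, 39.5]), 83.8) 0.052
top jaws 501 (array([493.7, 155.6]), array([75.5, 40.1]), 4.3) 0.052
```

View pics/s6.png

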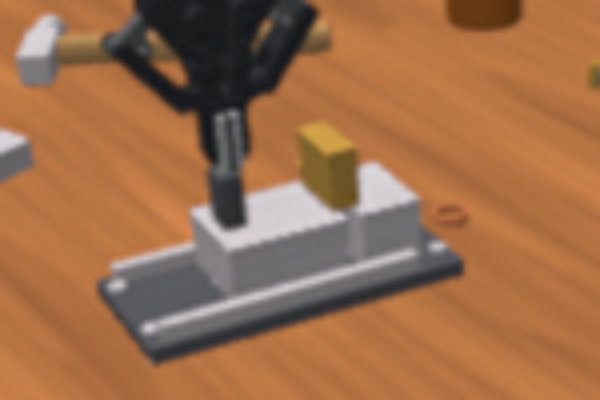

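View pics/w6.png

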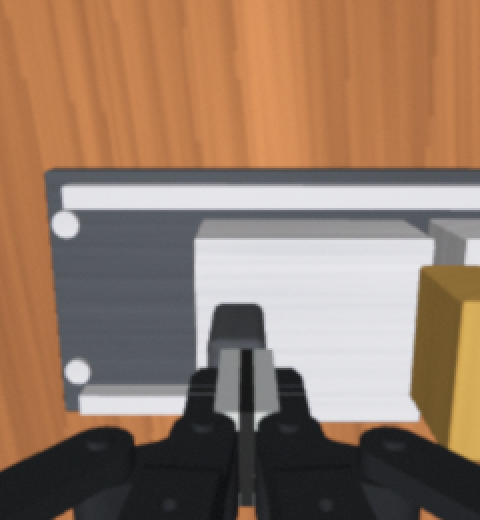

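The crops show the shut tips overlapping the post's top. I'll check the tips' actual position by depth.

```bash
python3 - <<'E'
from h import *
z=np.load("pics/w6.npz"); X=cloud(z,z['d'])*1000
for u in(315,319,326,332):
    for v in(214,222,230,234,237,242,250,262): print(u,v,X[v,u].round(1),z['p'][v,u])
z=np.load("pics/w5.npz"); X=cloud(z,z['d'])*1000
print("open pads tip w5"); 
for u,v in((278,238),(268,265),(372,240),(376,262)): print(u,v,X[v,u].round(1),z['p'][v,u])
print(observe()['position'])
E
```

```text
315 214 [473.4 187.3  59.1] [53 55 57]
315 222 [473.7 187.   72.9] [55 57 59]
315 230 [474.  187.   85.5] [75 78 84]
315 234 [473.8 185.   86.2] [112 116 119]
315 237 [474.2 186.5  93.9] [136 139 140]
315 242 [474.4 186.9 101. ] [137 140 141]
315 250 [474.6 186.6 109.4] [137 140 141]
315 262 [474.8 186.  119.7] [137 139 140]
319 214 [475.8 187.3  59.7] [52 52 55]
319 222 [476.  187.   73.6] [53 55 58]
319 230 [476.2 187.1  86.2] [73 76 81]
319 234 [475.9 184.7  85.8] [ 99 104 106]
319 237 [476.2 186.7  94.8] [117 118 118]
319 242 [476.3 186.5 100.6] [116 119 119]
319 250 [476.4 186.5 109.4] [103 106 106]
319 262 [476.6 186.8 121.5] [89 91 91]
326 214 [480.1 186.7  59.4] [52 55 57]
326 222 [479.9 186.4  73.1] [55 57 60]
326 230 [479.8 186.6  85.9] [74 77 83]
326 234 [479.6 184.7  86.7] [83 85 90]
326 237 [479.7 186.   93.9] [82 85 85]
326 242 [479.6 185.9 100. ] [76 78 78]
326 250 [479.6 186.5 110.1] [64 66 66]
326 262 [479.5 186.4 121.3] [38 40 40]
332 214 [483.8 183.5  50.9] [215 216 223]
332 222 [483.2 177.8  50.2] [181 182 188]
332 230 [482.9 183.9  79.8] [112 113 117]
332 234 [482.8 183.6  84.8] [113 116 118]
332 237 [482.7 185.8  94.4] [137 139 139]
332 242 [482.5 186.1 101.1] [136 139 139]
332 250 [482.3 186.3 110.3] [138 140 141]
332 262 [481.9 186.  121.1] [136 139 139]
open pads tip w5
278 238 [521.5 182.6 181.9] [138 142 141]
268 265 [521.5 182.7 210.1] [136 141 140]
372 240 [567.4 178.1 185.2] [138 143 141]
376 262 [565.2 178.4 208.2] [137 142 140]
[0.47627887 0.17532353 0.06292137]
```

The shut fingers read 0 mm and 0 N with their tips inside the post's outline, and the jaw hasn't moved. The post simply gives no contact in a pinch. I'll withdraw and push the sliding jaw towards the fixed one from behind, with the fingers shut.

>>> play_rows --pt "0 0 -2 0 0 0 -1" --pt "0 0 -4.5 0 0 0 -1" --pt "0 0 -5 0 0 0 -1" --pt "0 -2.5 -5 0 0 0 -1" --pt "0 -5 -5 0 0 0 -1"

```text
clock: 14.1
position: [0.426, 0.1805, 0.1127]
tool_rot: [3.141, 0.0, 1.466]
force: [0.6, 1.6, -0.5]
grip_width: -0.0001
finger_force: 0.0
```

>>> play_rows --pt "0 0 0 0 0 0 -1" --pt "0 0 0 0 0 0 -1" --pt "0 0 2 0 0 0 -1" --pt "0 0 4.5 0 0 0 -1" --pt "0 0 5 0 0 0 -1"

```text
clock: 14.6
position: [0.4262, 0.1799, 0.0611]
tool_rot: [-3.14, 0.002, 1.466]
force: [0.6, -0.3, 0.6]
grip_width: 0.0001
finger_force: 0.0
```

```bash
python3 go.py .4263 .1806 .034 84; python3 chk.py w7; python3 - <<'E'
from h import *
z=np.load("pics/w7.npz"); X=cloud(z,z['d']); Z=X[...,2]
m=(Z>.09)&(Z<.12)&(np.hypot(X[...,0]-.426,X[...,1]-.18)<.05); print("fingers x extent at z .09-.12",(X[m][:,0].min(),X[m][:,0].max()))
E
```

```text
clock 14.6 pos [0.4262 0.1799 0.0611] rot [-1.799e+02  1.000e-01  8.401e+01] F [ 0.6 -0.3  0.6] w 0.0001
shift cm [0.07 0.01 2.71] rv [-0.0018  0.0018  0.0003]
wrist brass 3791 (array([540.5, 169.6]), array([46.5, 22. ]), 84.8) 0.0906
wrist post 1343 (array([473.8, 175.9]), array([24., 16.]), 84.0) 0.0864
wrist post 70 (array([427.9, 191.1]), array([12.7,  1.1]), -6.4) 0.0912
wrist jaws 8593 (array([497.8, 172.9]), array([76.2, 64.2]), -5.9) 0.0508
wrist jaws 1449 (array([569.1, 192.5]), array([43.3, 19. ]), -22.7) 0.0507
top brass 191 (array([539.5, 168.3]), array([43.7, 17.9]), 84.3) 0.0921
top jaws 492 (array([564.7, 166.3]), array([64.5, 39.5]), 84.0) 0.052
top jaws 832 (array([497.1, 173.3]), array([76. , 64.7]), -5.6) 0.052
fingers x extent at z .09-.12 (np.float64(0.41391105109317583), np.float64(0.44102385676593603))
```

>>> play_rows --pt "0.05 0 1.3 0 0 0 -1" --pt "0.05 0 2.5 0 0 0 -1" --pt "0.05 0 2.5 0 0 0 -1" --pt "0.05 0.8 2.5 0 0 0 -1" --pt "0.05 1.6 2.5 0 0 0 -1"

```text
clock: 15.2
position: [0.4435, 0.1794, 0.0384]
tool_rot: [3.141, -0.0, 1.467]
force: [0.7, -0.3, 0.5]
grip_width: 0.0002
finger_force: 0.0
```

>>> play_rows --pt "0 0.1 0 0 0 0 -1" --pt "0 0.2 0 0 0 0 -1" --pt "0 0.3 0 0 0 0 -1" --pt "0 0.4 0 0 0 0 -1" --pt "0 0.5 0 0 0 0 -1"

```text
clock: 15.7
position: [0.4475, 0.179, 0.038]
tool_rot: [-3.142, -0.0, 1.467]
force: [-0.4, -1.2, 0.3]
grip_width: -0.0
finger_force: 0.0
```

>>> play_rows --pt "0 0.1 0 0 0 0 -1" --pt "0 0.2 0 0 0 0 -1" --pt "0 0.3 0 0 0 0 -1" --pt "0 0.4 0 0 0 0 -1" --pt "0 0.4 0 0 0 0 -1"

```text
clock: 16.2
position: [0.4516, 0.1785, 0.0379]
tool_rot: [3.142, 0.0, 1.467]
force: [0.5, -0.6, 0.4]
grip_width: -0.0002
finger_force: 0.0
```

```bash
python3 go.py .4263 .1806 .034 84; python3 chk.py w8|grep -v brass
```

```text
clock 16.2 pos [0.4516 0.1785 0.0379] rot [180.     0.    84.03] F [ 0.5 -0.6  0.4] w -0.0002
shift cm [-0.05 -2.54  0.39] rv [0.0001 0.     0.0006]
wrist post 1794 (array([460.7, 181.5]), array([44.1, 15.8]), -6.4) 0.0864
wrist jaws 9818 (array([497.9, 173. ]), array([76. , 64.1]), -6.1) 0.0508
wrist jaws 2043 (array([567. , 185.5]), array([40.9, 24.6]), -6.2) 0.0507
top jaws 487 (array([564.8, 166.2]), array([64.6, 39.3]), 84.0) 0.0519
top jaws 630 (array([497. , 173.1]), array([76. , 64.2]), -5.7) 0.0519
```

>>> play_rows --pt "0 0.1 0 0 0 0 -1" --pt "0 0.2 0 0 0 0 -1" --pt "0 0.3 0 0 0 0 -1" --pt "0 0.4 0 0 0 0 -1" --pt "0 0.4 0 0 0 0 -1"

```text
clock: 16.8
position: [0.4554, 0.178, 0.0379]
tool_rot: [-3.141, 0.0, 1.467]
force: [-1.4, 0.6, 1.8]
grip_width: -0.0005
finger_force: 1.3
```

```bash
python3 go.py .4263 .1806 .034 84; python3 chk.py w9|grep -v post
```

```text
clock 16.8 pos [0.4554 0.178  0.0379] rot [-1.7999e+02  1.0000e-02  8.4040e+01] F [-1.4  0.6  1.8] w -0.0005
shift cm [-0.05 -2.92  0.39] rv [-0.0002  0.0001  0.0006]
wrist brass 4993 (array([541.9, 169.2]), array([47.1, 21.7]), 83.3) 0.0906
wrist jaws 9503 (array([501. , 172.8]), array([75.8, 64.1]), -6.4) 0.0508
wrist jaws 2003 (array([566.9, 186.4]), array([41.8, 23.8]), -7.6) 0.0507
top brass 198 (array([540.9, 168.3]), array([43.8, 18.3]), 84.3) 0.0916
top jaws 474 (array([564.8, 166.2]), array([64. , 39.4]), 83.8) 0.0519
top jaws 589 (array([498. , 170.2]), array([74.2, 63.2]), -1.3) 0.0519
```

Pushing works. The jaw has advanced about 3 mm and carried the gauge with it. I'll continue gently until the force rises.

>>> play_rows --pt "0 0.03 0 0 0 0 -1" --pt "0 0.06 0 0 0 0 -1" --pt "0 0.09 0 0 0 0 -1" --pt "0 0.12 0 0 0 0 -1" --pt "0 0.12 0 0 0 0 -1"

```text
clock: 17.4
position: [0.4559, 0.178, 0.0379]
tool_rot: [-3.14, 0.0, 1.467]
force: [-6.7, 1.3, 5.1]
grip_width: -0.0001
finger_force: 4.0
```

>>> play_rows --pt "0 0.03 0 0 0 0 -1" --pt "0 0.06 0 0 0 0 -1" --pt "0 0.09 0 0 0 0 -1" --pt "0 0.09 0 0 0 0 -1" --pt "0 0.09 0 0 0 0 -1"

```text
clock: 17.9
position: [0.4559, 0.178, 0.0378]
tool_rot: [-3.139, 0.0, 1.467]
force: [-12.2, 2.1, 9.7]
grip_width: 0.0001
finger_force: 6.8
```

```bash
python3 chk.py w10|grep -v post; python3 - <<'E'
from gap import *
z=np.load("pics/w10.npz"); hsv=cv2.cvtColor(z['p'],cv2.COLOR_RGB2HSV)
X=cloud(z,z['d']); Z=X[...,2]
# gap opening beyond the head: non-jaw pixels on the far (+y... -y) side between the jaw tops
c=viewer.camera_info("top")
a=np.radians(-6);ex=np.array([np.cos(a),np.sin(a)]);ey=np.array([-ex[1],ex[0]])
J=(Z>.047)&(Z<.055)&(hsv[...,1]<60)
P=(X[J][:,:2]-[.5445,.1681])*1000; x,y=P@ex,P@ey
for y0 in(-30,-27,25,27,29):
    k=(np.abs(y-y0)<1.2)&(np.abs(x+3)<30); xs=np.sort(x[k]); 
    if len(xs)>5: g=np.diff(xs);i=g.argmax(); print(y0,"gap",xs[i].round(2),xs[i+1].round(2),g[i].round(2))
E
```

```text
wrist brass 4983 (array([542.4, 169.1]), array([47.6, 21.7]), 83.7) 0.0906
wrist jaws 9498 (array([501.6, 172.8]), array([76.2, 63.9]), -6.4) 0.0508
wrist jaws 2010 (array([567.2, 186.3]), array([41.4, 23.5]), -7.4) 0.0507
top brass 198 (array([541.1, 168.5]), array([43.8, 18.3]), 84.9) 0.0917
top jaws 468 (array([564.7, 166.1]), array([64.5, 39.5]), 84.2) 0.052
top jaws 587 (array([498.1, 170.3]), array([74.2, 63.9]), -1.3) 0.052
-30 gap -9.9 -8.91 0.99
-27 gap -28.96 -27.67 1.28
25 gap -4.92 0.47 5.39
27 gap -5.42 0.49 5.91
29 gap -5.52 0.34 5.86
```

The jaw has stopped at 12 N of push and the measured gap is about 5.9 mm, so the blade is nipped. Backing away and lifting clear.

>>> play_rows --pt "0 -0.3 0 0 0 0 -1" --pt "0 -1 0 0 0 0 -1" --pt "0 -2.5 0 0 0 0 -1" --pt "0 -3.5 0 0 0 0 -1" --pt "0 -3.5 0 0 0 0 -1"

```text
clock: 18.5
position: [0.4217, 0.1817, 0.038]
tool_rot: [-3.141, 0.0, 1.468]
force: [-0.9, -0.1, 0.1]
grip_width: 0.0
finger_force: 0.0
```

>>> play_rows --pt "0 0 -3 0 0 0 -1" --pt "0 0 -7 0 0 0 -1" --pt "0 0 -11 0 0 0 -1" --pt "0 0 -14 0 0 0 -1" --pt "0 0 -14 0 0 0 -1"

```text
clock: 19.0
position: [0.4248, 0.1823, 0.1813]
tool_rot: [3.137, -0.004, 1.467]
force: [0.4, 0.7, -1.0]
grip_width: -0.0003
finger_force: 0.0
```

>>> play_rows --pt "0 0 0 0 0 0 -1" --pt "0 0 0 0 0 0 -1" --pt "0 0 0 0 0 0 -1" --pt "0 0 0 0 0 0 -1" --pt "0 0 0 0 0 0 -1"

```text
clock: 19.5
position: [0.4227, 0.1813, 0.1776]
tool_rot: [-3.141, 0.001, 1.467]
force: [-0.8, -0.4, -0.8]
grip_width: 0.0001
finger_force: 0.0
```

```bash
python3 chk.py w11; python3 - <<'E'
from gap import *
c=viewer.camera_info("top"); p,d=viewer.grab_frame("top"); X=cloud(c,d);Z=X[...,2];hsv=cv2.cvtColor(p,cv2.COLOR_RGB2HSV)
for m in comps((Z>.078)&(Z<.1)&(hsv[...,1]>90)&(X[...,0]<.6)&(d>0),40): print(rect(X[m]),np.median(Z[m]))
z=np.load("pics/w11.npz")
X=cloud(z,z['d']); Z=X[...,2]; hsv=cv2.cvtColor(z['p'],cv2.COLOR_RGB2HSV)
a=np.radians(-6);ex=np.array([np.cos(a),np.sin(a)]);ey=np.array([-ex[1],ex[0]])
J=(Z>.047)&(Z<.055)&(hsv[...,1]<60); P=(X[J][:,:2]-[.5445,.1681])*1000; x,y=P@ex,P@ey
for y0 in(-29,-27,27,29):
    k=(np.abs(y-y0)<1.2)&(np.abs(x+3)<25); xs=np.sort(x[k])
    if len(xs)>5: g=np.diff(xs);i=g.argmax(); print(y0,"gap",xs[i].round(2),xs[i+1].round(2),g[i].round(2))
print(observe()['force'])
E
```

```text
wrist brass 1193 (array([541.8, 169.5]), array([45.4, 20.5]), 83.6) 0.0907
wrist post 451 (array([477.5, 175.1]), array([23.5, 16.5]), 83.6) 0.0865
wrist jaws 3640 (array([501.1, 172.4]), array([76., 64.]), -6.0) 0.0509
wrist jaws 1049 (array([565.1, 165.7]), array([64. , 40.5]), 84.8) 0.0508
top brass 197 (array([541.1, 168.6]), array([44.8, 18.5]), 85.0) 0.0921
top post 95 (array([477.1, 175.6]), array([24.4, 15.8]), 83.2) 0.0867
top jaws 473 (array([564.8, 165.9]), array([63.9, 39.3]), 83.8) 0.0521
top jaws 906 (array([500.5, 173. ]), array([75., 65.]), -6.1) 0.0519
(array([541. , 168.2]), array([43.8, 18.2]), 85.0) 0.09192568722853138
(array([ 506.7, -243.4]), array([32.9, 20. ]), -74.6) 0.0844725386811
(array([ 487.5, -171.3]), array([20.1, 19.8]), -77.0) 0.08462065269453727
-29 gap -27.63 -26.29 1.34
-27 gap -14.28 -12.97 1.31
27 gap -6.03 0.23 6.26
29 gap -5.69 0.11 5.81
[ 0.64960175 -1.14058268 -0.25578121]
```

Final check: gap about 6 mm, head top at 92 mm and square to the jig. The other gauges haven't moved and the arm is clear.

```bash
python3 -c "
from workcell import bot
print(bot.job_done())"
```

```text
the job is handed in; nothing more can be done
None
```

Job handed in at about 20 s, no verdict shown: the wide gauge stands fully home and nipped (gap about 6 mm), and the other two gauges are still in the rack; the fingers passed through the post when I tried to pinch it, so I closed the jaw by pushing its back face instead.

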